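Sort the leftover fixings into two stack-nest totes and stack them

TASK

Clear up the small parts left on the desk: put the two chair bolts in the deeper of the two grey totes and the two binder clips in the shallower one. When all four are in, stand the shallow tote, clips and all, on top of the deep one, turned end for end to it so that it stacks level on the ledges under the rim instead of nesting down inside. Leave the battery and the eraser where they lie.

Things in the scene. Friction and masses are not known exactly. Their poses are not given: they have to be found in the camera images.
- deep_tote: the deeper of two open grey stack-nest totes: 130 mm long (x) by 68 wide (y) at the rim, 58 high; loose, 0.25 kg. Origin: centre of the underside, z up. Walls taper inward going down; floor 3 mm thick, flat over 78 x 40 mm; mouth 121 x 61 mm inside. Front (-x): both corners stepped inward, white card strip on the rim's outside; rear (+x): one rib in the middle
- deep_seat (a point): on the deep tote's axis, 51 mm above its underside, 7 mm below its rim, level with its ledges (the tops of the two front corner steps and the rear rib, reaching inward to 47 mm from the middle). The shallow tote's origin comes to rest here when it is turned 180 degrees to the deep one; facing the same way it nests 12 mm lower. Its chamfered foot slips in from 5 mm, 4 degrees off
- shallow_tote: the shallower grey stack-nest tote of the same make: 130 mm (x) by 68 (y) at the rim, 34 high; loose, 0.16 kg. Origin: centre of the underside, z up. Front (stepped corners, white card strip) at -x, middle rib at +x, their tops 7 mm below the rim. Floor 3 mm thick, flat over 86 x 46 mm. An upright band 12 mm high runs round the rim: grip it across the 68 mm width at mid-length
- bolt_a: bare metal chair bolt with washer and head, lying: 38 mm long (its y), 16 mm across (x) and 16 mm high, 20 g. Origin: under its middle, z up. Grip across x
- bolt_b: second chair bolt, same as bolt_a
- clip_a: black binder clip lying on its side: spring-steel body from x = -1 to 19 mm, 32 mm wide (y = -16 to 16 mm), 14 mm high, wire handles out to x = -19 mm; 15 g. Origin on the underside between body and handles. Grip the body across its y, at x = 9 mm
- clip_b: smaller black binder clip lying on its side: body from x = -1 to 15 mm, 24 mm wide (y = -12 to 12 mm), 11 mm high, wire handles out to x = -15 mm; 12 g. Origin on the underside between body and handles. Grip the body across its y, at x = 7 mm
- battery: green and silver battery lying on its side, 15 mm thick, 50 mm long (its y), loose; not to be disturbed. Origin under its middle
- eraser: white eraser in a grey card sleeve, 21 x 46 x 12 mm, long along its y, loose; not to be disturbed. Origin under its middle

How it is judged:
By the outcome, as a careful person would: the job done as asked, in the order asked, and still so for the second after the job is handed in, with the robot touching nothing.
It also fails if it takes over 122 s, if anything falls off the work surface, if the arm or the gripper's body presses on something with over 40 N, if the wrist force passes 120 N, or if a joint passes its speed limit or range.

ROBOT

A 6-joint arm with a two-finger parallel gripper is mounted at the origin on a cart in front of the work surface, level with it; the furniture and walls round the work are solid. World frame = base frame: x ahead of the robot, y to its left, z up, the work surface at z = 0. Lengths are in mm, angles in rad, forces in N, time in s.
With the tool pointing down it reaches from about 350 to 875 mm from the base axis. Payload 4.2 kg.
Tool frame: the origin (TCP) lies at the very end of the fingers, on their centre line; the grasp point (between the pads) lies 19 mm behind it; z points along the fingers, y is the line along which they close (so a half turn about z gives the same grasp; the last joint's range is limited). The gripper opens to 85 mm and grips with 20 to 120 N. Pads are 22 mm wide; open, the fingers measure 114 mm over their backs; the gripper's body (76 mm by 85 mm) begins 54 mm behind the grasp point. The pads swing forward as they close: fully open they stand 13 mm farther back than shut.
Start: joints at [1.546, 0.385, 0.008, 0, -1.194, -0.259], TCP at [174.971, 599.987, 231.312] pointing down, gripper open.
Joint ranges: [-3.14, 3.14], [-1.21, 2.06], [-1.07, 1.41], [-3.16, 2.05], [-2.99, -0.16], [-3.1, 3.1]. Speed limits (rad/s): [2.79, 2.79, 3.14, 3.14, 3.14, 3.14].

INTERFACE

Orientations are given as a unit quaternion [x, y, z, w].
In Python, from bench import arm gives the robot as it stands. The module is installed in compiled form; this text tells all that it offers.
- The arm moves only by the tool drive_tool, never from a script. Its argument "targets" is a list of rows, each a list of 5 numbers: the closure, from -1 (fully open) to 1 (shut), then the shift along the tool's x, y, z in mm, then the turn about the tool's z in degrees. In form: [[grip, tx, ty, tz, roll], ...]. A call has 1 to 12 rows; each row is the pose to reach, as a shift and turn from the pose commanded when the call began, along the tool's axes at that moment; what a row does not reach only later rows make up. A row lasts 1/10 s, in which the tool goes at most 50 mm and 8.59 degrees, less where a joint would pass 70% of its speed; a pose out of reach is approached as far as the arm can. A call with a gripper value outside its range is refused whole. The fingers move at their own pace and stop on an object; the grip force is fixed at half the most. Time passes only in rows, so rows that repeat a pose let the fingers close. It gives the time, the measured TCP pose, the force, the opening and the grip force at its end, in the units of the state.
- arm.read_state(): the state, without advancing time (a new reading comes with each control period).
- arm.get_image(name): name is "scene" or "top" or "wrist"; returns the picture (480x640x3 uint8, blue, green, red); there is no depth.
- arm.camera_params(name): a dict with "fov_y" (degrees; the focal length in pixels is half the picture's height over the tangent of half this angle, whatever the lens; pixels are square), "cx", "cy" (the principal point, pixels), "D" ([k1, k2, p1, p2, k3] as OpenCV has them; the pictures are not rectified), "rvec" (rotation vector, rad) and "tvec" (3), from world to camera coordinates, as OpenCV has them; the wrist camera has in their place "tool_from_camera" (4x4, takes a point from camera to tool coordinates, whose origin is the TCP and whose axes are the flange's). Camera axes: x right, y down, z forward; pixel columns grow to the right and rows downward; lengths in mm; the calibration is good to about 2 mm. A picture is of the moment at which its call begins: read the wrist's pose just before it. camera_params takes no time and is no camera call.
- arm.job_done(): hands the job in; it is judged then, once.
The state is a dict: "clock": time; "joints": joint angles; "joint_vel": joint speeds; "joint_efforts": joint torques, N m; "position": TCP position; "ee_rot": TCP orientation; "contact_force": force on the tool from outside, world axes, zero at the start; "wrist_torque": the same for the moment, N m; "gripper_width": finger opening in mm; "grasp_force": force on a finger pad.
Only numpy, scipy, OpenCV 4.12 (cv2) and the standard library are available. Lean on these libraries where they do the work, as an engineer would, in place of code of your own. Each camera call takes 0.05 s, during which the arm holds its last target. There are 200 camera calls.

## Working session

There is one attempt and no reset: what is moved stays moved. The work goes in short steps, Python scripts to look and compute and a tool call to move; the robot and the scene stay as the last step left them, time stands still between calls to the robot, and variables do not carry over. Pictures are saved under pics/ and viewed, at most 14 in all, crops included, and the job is handed in when it is done.

Besides the shell and the picture viewer there is one more tool, called after "Request:" as a command line: name --pt "numbers of a row" for each row, then --argument value for the rest. drive_tool: Moves the arm, as the interface text tells. Its arguments: {"type":"object","properties":{"targets":{"type":"array","items":{"type":"array","items":{"type":"number"}}}},"required":["targets"]}

```bash
mkdir -p pics; ls
python3 - <<'E'
from bench import arm
import cv2
s=arm.read_state();print(s)
for n in("top","scene"):
    cv2.imwrite(f"pics/{n}0.png",arm.get_image(n));print(n,arm.camera_params(n))
print(arm.camera_params("wrist"))
E
```

```text
pics
{'clock': 0.0, 'joints': array([ 1.54558645e+00,  3.85546238e-01,  6.62592788e-03, -5.08570005e-04,
       -1.19398561e+00, -2.58603163e-01]), 'joint_vel': array([ 0.00078458, -0.00165848,  0.00064435, -0.00020386, -0.00073585,
       -0.00040935]), 'joint_efforts': array([-4.81781590e-04, -3.92284262e+01,  1.88403994e+01,  4.18609992e+00,
       -4.56395719e-03,  3.55953581e-06]), 'position': array([174.82506518, 599.44429335, 230.22642475]), 'ee_rot': array([ 9.89934304e-01, -1.41523514e-01, -1.11927030e-04,  1.07513859e-03]), 'contact_force': array([0.29458819, 0.07679204, 0.03901027]), 'wrist_torque': array([-0.01182052,  0.02158304,  0.00723511]), 'grasp_force': 0.0, 'gripper_width': 85.34192348816926}
top {'fov_y': 43.10420335867992, 'cx': 318.96467638268695, 'cy': 233.8788176759144, 'D': array([-0.12713926,  0.        ,  0.        ,  0.        ,  0.        ]), 'rvec': array([ 2.21791937, -2.00100757,  0.2103811 ]), 'tvec': array([  -5.04187828,  554.11320451, 1169.06572616])}
scene {'fov_y': 43.02583341456372, 'cx': 310.10603458022774, 'cy': 236.2409428893982, 'D': array([-0.08932322,  0.        ,  0.        ,  0.        ,  0.        ]), 'rvec': array([ 1.97244707, -0.60604976,  0.36301372]), 'tvec': array([-390.78837742,  199.06148424,  749.38647227])}
{'fov_y': 63.68298389878251, 'cx': 320.12405678949267, 'cy': 237.86892597805144, 'D': array([-0.00234327,  0.        ,  0.        ,  0.        ,  0.        ]), 'tool_from_camera': array([[ 1.76395485e-04, -9.55472330e-01, -2.95080660e-01,
         7.54357580e+01],
       [ 9.99999984e-01,  1.75279602e-04,  3.02313025e-05,
         1.47491620e-01],
       [ 2.28364476e-05, -2.95080661e-01,  9.55472346e-01,
        -1.42378041e+02],
       [ 0.00000000e+00,  0.00000000e+00,  0.00000000e+00,
         1.00000000e+00]])}
```

View pics/top0.png

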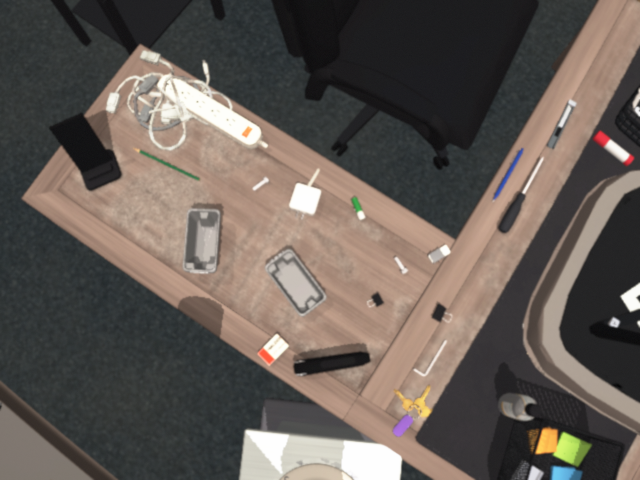

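View pics/scene0.png

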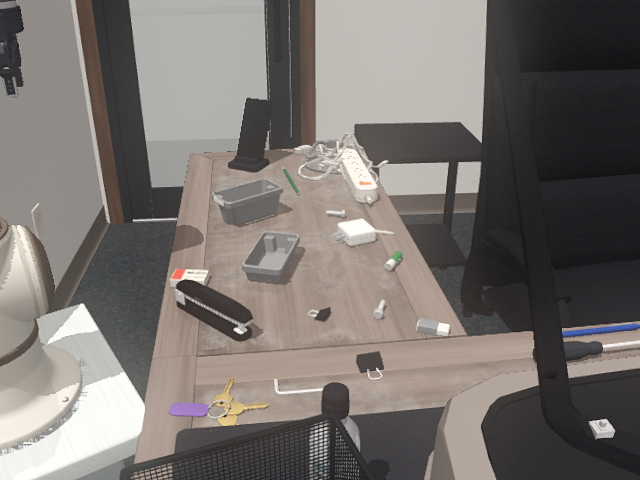

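The top view shows the deep tote near (203,240), the shallow one near (297,281), bolts at (261,184) and (401,265), clips at (375,300) and (441,313), the battery at (358,208) and the eraser at (439,253). I'll enlarge the work region as a z=0 metric map.

```bash
cat > h.py <<'E'
import numpy as np, cv2
from bench import arm
from scipy.spatial.transform import Rotation as R
def K(p): f=240/np.tan(np.radians(p["fov_y"]/2)); return np.array([[f,0,p["cx"]],[0,f,p["cy"]],[0,0,1.]])
def pose(n,st=None):
    p=arm.camera_params(n)
    if n!="wrist": return p,cv2.Rodrigues(p["rvec"])[0],np.array(p["tvec"]).ravel()
    T=np.eye(4);T[:3,:3]=R.from_quat(st["ee_rot"]).as_matrix();T[:3,3]=st["position"]
    M=np.linalg.inv(T@p["tool_from_camera"]); return p,M[:3,:3],M[:3,3]
def proj(P,n,st=None):
    p,Rm,t=pose(n,st); return cv2.projectPoints(np.float64(P).reshape(-1,1,3),cv2.Rodrigues(Rm)[0],t,K(p),p["D"])[0].reshape(-1,2)
def unproj(uv,z,n,st=None):
    p,Rm,t=pose(n,st); u=cv2.undistortPoints(np.float64(uv).reshape(-1,1,2),K(p),p["D"]).reshape(-1,2)
    d=np.c_[u,np.ones(len(u))]@Rm; c=-Rm.T@t; return c+d*((z-c[2])/d[:,2:])
def ortho(img,n,z,x0,x1,y0,y1,s,st=None):
    # rows: x decreasing downward; cols: y decreasing to the right
    xs=np.arange(x1,x0,-1/s);ys=np.arange(y1,y0,-1/s)
    X,Y=np.meshgrid(xs,ys,indexing="ij"); m=proj(np.stack([X,Y,0*X+z],-1),n,st).reshape(*X.shape,2).astype(np.float32)
    o=cv2.remap(img,m,None,cv2.INTER_CUBIC)
    for v in range(int(np.ceil(x0/50)*50),int(x1),50): cv2.putText(o,str(v),(0,int((x1-v)*s)+4),0,.4,(0,255,255));cv2.line(o,(28,int((x1-v)*s)),(36,int((x1-v)*s)),(0,255,255))
    for v in range(int(np.ceil(y0/50)*50),int(y1),50): cv2.putText(o,str(v),(int((y1-v)*s)-10,10),0,.4,(0,255,255));cv2.line(o,(int((y1-v)*s),12),(int((y1-v)*s),20),(0,255,255))
    return o
def tomap(P,x1,y1,s): return [((y1-p[1])*s,(x1-p[0])*s) for p in P]
E
python3 - <<'E'
from h import *
print(unproj([[203,240],[297,281],[261,184],[401,265],[375,300],[441,313],[358,208],[439,253]],0,"top").round(0))
P=unproj([[203,240],[297,281],[261,184],[401,265],[375,300],[441,313]],0,"top")
im=cv2.imread("pics/top0.png")
x1=P[:,0].max()+60;x0=P[:,0].min()-60;y1=P[:,1].max()+80;y0=P[:,1].min()-50
s=min(790/(y1-y0),590/(x1-x0));print(x0,x1,y0,y1,s)
cv2.imwrite("pics/map0.png",ortho(im,"top",0,x0,x1,y0,y1,s))
E
```

```text
[[ 525.  295.    0.]
 [ 459.   88.    0.]
 [ 659.  188.    0.]
 [ 515. -125.    0.]
 [ 436.  -77.    0.]
 [ 423. -216.    0.]
 [ 628.  -24.    0.]
 [ 548. -204.    0.]]
362.7661092599288 719.4685243751164 -266.153978245429 375.3122408439007 1.231553551052991
```

View pics/map0.png

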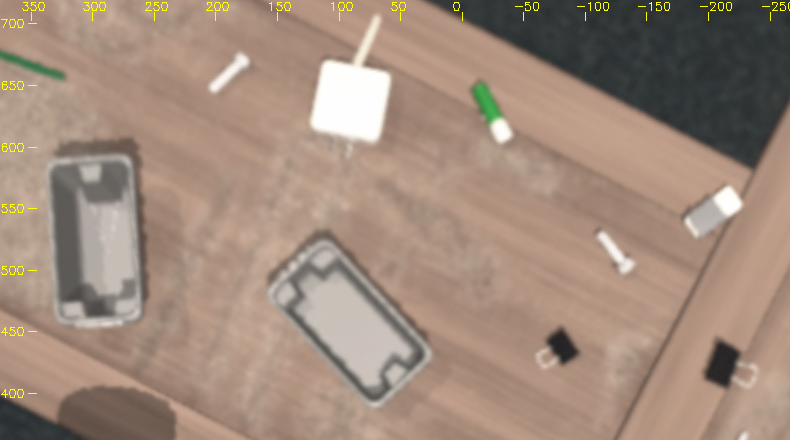

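```bash
cat >> h.py <<'E'
def wr(a): return (a+180)%360-180
def plan(x,y,z,yawx,half=True):
    s=arm.read_state(); M=R.from_quat(s["ee_rot"]).as_matrix(); d=M.T@(np.array([x,y,z])-s["position"])
    cur=np.degrees(np.arctan2(M[1,0],M[0,0])); r=-(wr(yawx-cur))
    if half: r=(r+90)%180-90
    j6=np.degrees(s["joints"][5]-s["joints"][0])-r+np.degrees(np.arctan2(y,x))*0
    print("t=%.1f"%s["clock"],"yawx %.1f"%cur,"pos",s["position"].round(1),"-> shift",d.round(1),"roll %.1f"%r,"j6est %.0f"%(cur-r-np.degrees(np.arctan2(y,x))+90))
def snap(n,name,x,y,z,w,h,s):
    st=arm.read_state(); im=arm.get_image(n); o=ortho(im,n,z,x-h/2,x+h/2,y-w/2,y+w/2,s,st if n=="wrist" else None); cv2.imwrite(f"pics/{name}.png",o)
    print("map: x=%.1f-row/%g  y=%.1f-col/%g"%(x+h/2,s,y+w/2,s))
E
python3 - <<'E'
from h import *
plan(645,188,140,-50)
E
```

```text
t=0.1 yawx -16.3 pos [174.8 599.5 230.3] -> shift [566.6 263.1  90.9] roll 33.7 j6est 24
```

Request:
drive_tool --pt "-1 567 263 91 34" --pt "-1 567 263 91 34" --pt "-1 567 263 91 34" --pt "-1 567 263 91 34" --pt "-1 567 263 91 34" --pt "-1 567 263 91 34" --pt "-1 567 263 91 34" --pt "0 567 263 91 34" --pt "0 567 263 91 34" --pt "0 567 263 91 34" --pt "0 567 263 91 34" --pt "0 567 263 91 34"

```text
clock: 1.3
position: [623.1, 207.7, 144.1]
ee_rot: [0.905, -0.425, -0.0, 0.0]
contact_force: [-0.4, 2.0, -1.0]
gripper_width: 42.9
grasp_force: 0.0
```

Request:
drive_tool --pt "0 0 0 0 0" --pt "0 0 0 0 0"

```text
clock: 1.5
position: [622.3, 207.8, 143.4]
ee_rot: [0.905, -0.426, -0.001, 0.001]
contact_force: [-0.6, 0.9, 0.9]
gripper_width: 42.6
grasp_force: 0.0
```

Run:
```python
from h import *
plan(659,188,140,-50)
```

```text
t=1.5 yawx -50.4 pos [622.3 207.8 143.4] -> shift [ 38.6 -15.7   3.4] roll -0.4 j6est 24
```

Grip 0 gives a 43 mm opening. I'll move on to hover and take a close look.

Request:
drive_tool --pt "0 25 -15 3 0" --pt "0 25 -15 3 0" --pt "0 25 -15 3 0"

```text
clock: 1.8
position: [648.8, 200.6, 141.6]
ee_rot: [0.906, -0.424, -0.0, 0.0]
contact_force: [0.6, 0.7, 0.2]
gripper_width: 42.5
grasp_force: 0.0
```

Run:
```python
from h import *
snap("wrist","b1",659,188,8,100,80,6)
```

```text
map: x=699.0-row/6  y=238.0-col/6
```

View pics/b1.png

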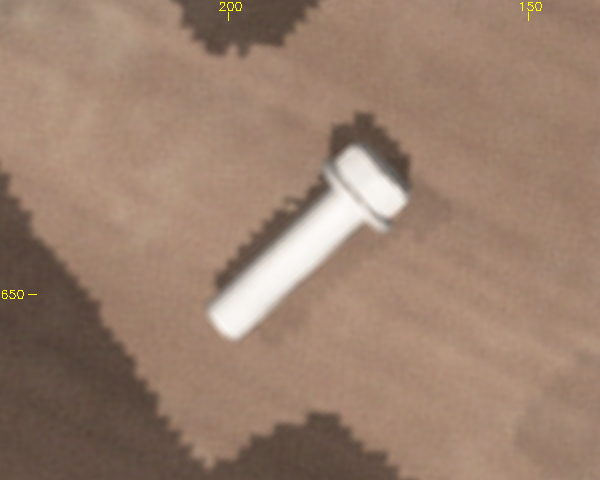

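The close view shows the bolt from tail (222,325) to head (385,168). That is 37.8 mm long, as specified, with its middle at (658,187.5) and its axis at -46°.

Run:
```python
from h import *
plan(658,187.5,2,-46)
```

```text
t=1.9 yawx -50.2 pos [648.6 200.7 141.9] -> shift [ 16.2   1.2 139.9] roll -4.2 j6est 28
```

Request:
drive_tool --pt "0 16 1 45 -4" --pt "0 16 1 90 -4" --pt "0 16 1 125 -4" --pt "0 16 1 139 -4" --pt "0 16 1 139 -4" --pt "1 16 1 139 -4" --pt "1 16 1 139 -4" --pt "1 16 1 139 -4" --pt "1 16 1 139 -4" --pt "1 16 1 139 -4"

```text
clock: 2.85
position: [660.5, 187.7, 5.6]
ee_rot: [0.92, -0.393, 0.002, -0.002]
contact_force: [-1.1, 1.3, 6.0]
gripper_width: 14.2
grasp_force: 61.8
```

Request:
drive_tool --pt "1 0 0 0 0" --pt "1 0 0 -40 0" --pt "1 0 0 -90 0" --pt "1 0 0 -128 0" --pt "1 0 0 -128 0"

```text
clock: 3.35
position: [663.0, 188.1, 139.5]
ee_rot: [0.92, -0.392, 0.005, -0.005]
contact_force: [1.0, 0.4, 0.3]
gripper_width: 14.1
grasp_force: 61.1
```

Run:
```python
from h import *
plan(520,250,130,-90)
```

```text
t=3.4 yawx -46.2 pos [663.  188.1 139.5] -> shift [-143.7   60.5    7.8] roll 43.8 j6est -26
```

Request:
drive_tool --pt "1 -160 40 -60 44" --pt "1 -160 40 -60 44" --pt "1 -160 40 -60 44" --pt "1 -160 40 -60 44" --pt "1 -160 40 -60 44" --pt "1 -160 40 -60 44" --pt "1 -160 40 -60 44"

```text
clock: 4.05
position: [519.4, 274.4, 190.7]
ee_rot: [-0.706, 0.708, 0.0, -0.0]
contact_force: [-0.2, 0.5, 0.2]
gripper_width: 14.2
grasp_force: 61.0
```

Run:
```python
from h import *
snap("wrist","dt",525,295,58,130,180,3.3)
plan(525,290,150,-90)
```

```text
map: x=615.0-row/3.3  y=360.0-col/3.3
t=4.1 yawx -90.2 pos [519.7 274.2 190.5] -> shift [-15.8  -5.3  40.5] roll -0.2 j6est -29
```

View pics/dt.png

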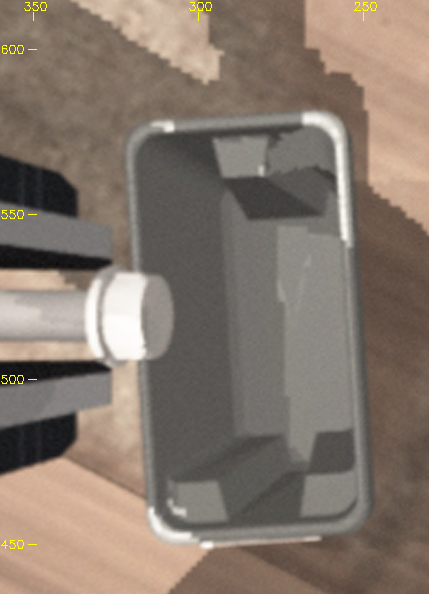

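The deep tote's rim shows corners near (126,124), (351,112), (371,530) and (146,540): 68.2 mm wide, centre about (515.6,284.7), yaw +3°, rib at the +x end. I'll cross-check that against the top camera.

Run:
```python
from h import *
s=1.2315535;p=np.array([[48,158],[132,155],[142,318],[60,325]])
P=np.c_[719.47-p[:,1]/s,375.3-p[:,0]/s,0*p[:,0]]
print(unproj(proj(P,"top"),58,"top").mean(0))
p=np.array([[325,234],[268,292],[375,406],[430,352]])
P=np.c_[719.47-p[:,1]/s,375.3-p[:,0]/s,0*p[:,0]]
Q=unproj(proj(P,"top"),34,"top");print(Q.round(1),Q.mean(0)) 
plan(524,285,150,-87);plan(524,285,25,-87)
```

```text
[515.22975091 285.55136708  58.        ]
[[523.4 109.3  34. ]
 [477.6 154.3  34. ]
 [387.5  69.8  34. ]
 [430.2  26.3  34. ]] [454.65925466  89.93700762  34.        ]
t=4.1 yawx -90.2 pos [519.7 274.2 190.5] -> shift [-10.8  -4.3  40.5] roll -3.2 j6est -26
t=4.1 yawx -90.2 pos [519.7 274.2 190.5] -> shift [-10.8  -4.4 165.5] roll -3.2 j6est -26
```

Request:
drive_tool --pt "1 -11 -4 40 -3" --pt "1 -11 -4 85 -3" --pt "1 -11 -4 130 -3" --pt "1 -11 -4 160 -3" --pt "1 -11 -4 164 -3" --pt "1 -11 -4 164 -3" --pt "0.4 -11 -4 164 -3" --pt "0.4 -11 -4 164 -3" --pt "0.4 -11 -4 164 -3" --pt "0.4 -11 -4 120 -3" --pt "0.4 -11 -4 75 -3" --pt "0.4 -11 -4 40 -3"

```text
clock: 5.3
position: [524.3, 286.2, 154.7]
ee_rot: [0.724, -0.69, 0.0, -0.002]
contact_force: [1.0, 0.2, 0.3]
gripper_width: 25.3
grasp_force: 0.0
```

Run:
```python
from h import *
s=1.2315535
p=np.array([[600,234],[632,270]]);print(unproj(proj(np.c_[719.47-p[:,1]/s,375.3-p[:,0]/s,0*p[:,0]],"top"),8,"top"))
plan(515,-110,140,-129+90); plan(515,-115,140,-129)
```

```text
[[ 528.03658985 -110.96550444    8.        ]
 [ 498.99127493 -136.78356214    8.        ]]
t=5.3 yawx -87.2 pos [524.3 286.2 154.7] -> shift [395.3  28.6  13.7] roll -48.2 j6est 63
t=5.3 yawx -87.2 pos [524.3 286.2 154.7] -> shift [400.3  28.8  13.7] roll 41.8 j6est -26
```

Request:
drive_tool --pt "0 410 20 15 51" --pt "0 410 20 15 51" --pt "0 410 20 15 51" --pt "0 410 20 15 51" --pt "0 410 20 15 51" --pt "0 410 20 15 51" --pt "0 410 20 15 51" --pt "0 410 20 15 51" --pt "0 410 20 15 51" --pt "0 410 20 15 51" --pt "0 410 20 15 51"

```text
clock: 6.4
position: [523.4, -124.4, 136.5]
ee_rot: [-0.356, 0.934, -0.0, 0.001]
contact_force: [0.0, 0.0, 0.1]
gripper_width: 42.7
grasp_force: 0.0
```

Run:
```python
from h import *
plan(513,-124,2,-138)
snap("wrist","b2",513,-124,8,100,80,6)
```

```text
t=6.4 yawx -138.3 pos [ 523.4 -124.4  136.5] -> shift [  7.6   7.3 134.4] roll -0.3 j6est -34
map: x=553.0-row/6  y=-74.0-col/6
```

View pics/b2.png

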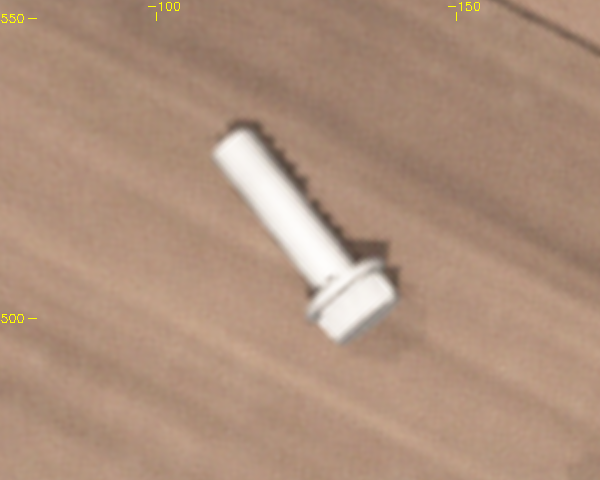

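Bolt two runs from tail (231,140) to head (370,321): 38 mm long, middle (514.6,-124.1), axis 37.5°.

Request:
drive_tool --pt "0 6 6 45 4" --pt "0 6 6 90 4" --pt "0 6 6 120 4" --pt "0 6 6 134 4" --pt "0 6 6 134 4" --pt "1 6 6 134 4" --pt "1 6 6 134 4" --pt "1 6 6 134 4" --pt "1 6 6 134 4" --pt "1 6 6 95 4" --pt "1 6 6 45 4" --pt "1 6 6 -10 4"

```text
clock: 7.65
position: [513.9, -124.5, 142.2]
ee_rot: [-0.323, 0.946, 0.0, -0.001]
contact_force: [1.2, -0.2, -0.1]
gripper_width: 14.3
grasp_force: 61.1
```

Run:
```python
from h import *
plan(507,284.5,150,-87)
```

```text
t=7.7 yawx -142.3 pos [ 513.9 -124.5  142.2] -> shift [-244.8  327.8   -7.8] roll -55.3 j6est -26
```

Request:
drive_tool --pt "1 -245 328 -8 -55" --pt "1 -245 328 -8 -55" --pt "1 -245 328 -8 -55" --pt "1 -245 328 -8 -55" --pt "1 -245 328 -8 -55" --pt "1 -245 328 -8 -55" --pt "1 -245 328 -8 -55" --pt "1 -245 328 -8 -55" --pt "1 -245 328 -8 -55" --pt "1 -245 328 -8 -55" --pt "1 -245 328 -8 -55" --pt "1 -245 328 -8 -55"

```text
clock: 8.85
position: [507.6, 283.2, 148.8]
ee_rot: [0.723, -0.691, -0.0, 0.0]
contact_force: [0.3, -0.4, 0.3]
gripper_width: 14.5
grasp_force: 61.1
```

Run:
```python
from h import *
plan(507,284.5,25,-87)
```

```text
t=8.8 yawx -87.4 pos [507.6 283.2 148.8] -> shift [ -1.3   0.5 123.8] roll -0.4 j6est -26
```

Request:
drive_tool --pt "1 -1 0 45 0" --pt "1 -1 0 90 0" --pt "1 -1 0 116 0" --pt "1 -1 0 118 0" --pt "1 -1 0 118 0" --pt "0.4 -1 0 118 0" --pt "0.4 -1 0 118 0" --pt "0.4 -1 0 118 0" --pt "0.4 -1 0 75 0" --pt "0.4 -1 0 30 0" --pt "0.4 -1 0 -15 0" --pt "0.4 -1 0 -20 0"

```text
clock: 10.05
position: [510.8, 288.4, 176.8]
ee_rot: [0.724, -0.689, 0.001, -0.007]
contact_force: [0.6, 0.1, 0.4]
gripper_width: 25.6
grasp_force: 0.0
```

Run:
```python
from h import *
snap("wrist","dt2",515,285,20,110,170,3)
s=1.2315535
# clip_b body centre / handle end, clip_a body centre / handle end on map0
p=np.array([[564,345],[540,360],[722,363],[756,373]]);P=unproj(proj(np.c_[719.47-p[:,1]/s,375.3-p[:,0]/s,0*p[:,0]],"top"),5,"top");print(P.round(1))
for a,b in((0,1),(2,3)): print(np.degrees(np.arctan2(*(P[a]-P[b])[[1,0]])))
```

```text
map: x=600.0-row/3  y=340.0-col/3
[[ 438.8  -82.2    5. ]
 [ 426.7  -62.8    5. ]
 [ 424.2 -210.     5. ]
 [ 416.2 -237.5    5. ]]
-57.99461679191513
73.61045966697075
```

View pics/dt2.png

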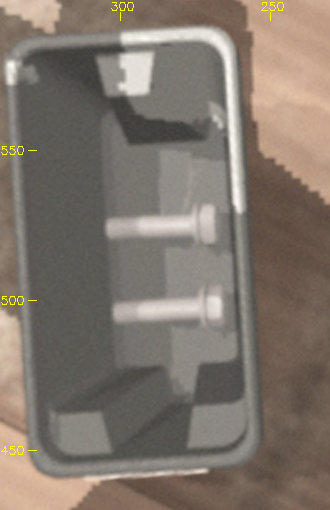

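Both bolts lie on the deep tote's floor, at about (160,227) and (168,308) in the map. Clips next, starting with the small one.

Run:
```python
from h import *
plan(439,-82,130,-58)
```

```text
t=10.1 yawx -87.2 pos [509.6 287.7 174.5] -> shift [366.1  88.8  41.3] roll -29.2 j6est 43
```

Request:
drive_tool --pt "0.1 366 89 41 -29" --pt "0.1 366 89 41 -29" --pt "0.1 366 89 41 -29" --pt "0.1 366 89 41 -29" --pt "0.1 366 89 41 -29" --pt "0.1 366 89 41 -29" --pt "0.1 366 89 41 -29" --pt "0 366 89 41 -29" --pt "0 366 89 41 -29" --pt "0 366 89 41 -29" --pt "0 366 89 41 -29"

```text
clock: 11.2
position: [436.4, -83.3, 127.8]
ee_rot: [0.874, -0.486, 0.0, -0.0]
contact_force: [0.6, -0.8, -0.3]
gripper_width: 42.8
grasp_force: 0.0
```

Run:
```python
from h import *
plan(439,-82,2,-58)
snap("wrist","cb",439,-82,5,90,80,6)
```

```text
t=11.2 yawx -58.2 pos [436.4 -83.3 127.8] -> shift [  0.2  -2.8 125.8] roll -0.2 j6est 43
map: x=479.0-row/6  y=-37.0-col/6
```

View pics/cb.png

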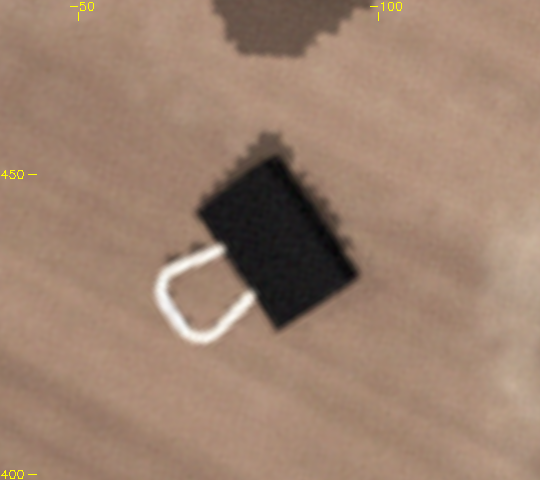

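Clip_b's body is centred at pixel (277,242), which is (438.7,-83.2), with axis about -55°. Its width of 23.7 mm matches.

Request:
drive_tool --pt "0 1 -2 45 -3" --pt "0 1 -2 90 -3" --pt "0 1 -2 118 -3" --pt "0 1 -2 126 -3" --pt "0 1 -2 126 -3" --pt "1 1 -2 126 -3" --pt "1 1 -2 126 -3" --pt "1 1 -2 126 -3" --pt "1 1 -2 126 -3" --pt "1 1 -2 85 -3" --pt "1 1 -2 40 -3" --pt "1 1 -2 0 -3"

```text
clock: 12.45
position: [438.5, -83.7, 130.3]
ee_rot: [0.886, -0.464, 0.001, -0.0]
contact_force: [0.6, -0.0, -0.1]
gripper_width: 22.8
grasp_force: 59.1
```

Run:
```python
from h import *
plan(440,60,160,-47)
```

```text
t=12.4 yawx -55.3 pos [438.5 -83.7 130.3] -> shift [-117.2  -83.2  -29.7] roll -8.3 j6est 35
```

Request:
drive_tool --pt "1 -125 -90 -55 -8" --pt "1 -125 -90 -55 -8" --pt "1 -125 -90 -55 -8" --pt "1 -125 -90 -55 -8" --pt "1 -125 -90 -55 -8" --pt "1 -125 -90 -55 -8"

```text
clock: 13.05
position: [440.5, 69.9, 182.6]
ee_rot: [0.916, -0.401, -0.0, 0.0]
contact_force: [0.6, -1.0, 0.3]
gripper_width: 22.7
grasp_force: 59.1
```

Run:
```python
from h import *
snap("wrist","st",455,90,34,160,180,3.3)
t=np.radians(-137.4);ex=np.array([np.cos(t),np.sin(t)]);tx=np.array([np.cos(np.radians(-47.4)),np.sin(np.radians(-47.4))])
g=np.array([455,90])+20*ex+7*tx;print(g)
plan(g[0],g[1],18,-47.4)
```

```text
map: x=545.0-row/3.3  y=170.0-col/3.3
[445.01619005  71.309801  ]
t=13.1 yawx -47.3 pos [440.5  69.4 182.3] -> shift [  1.8  -4.9 164.3] roll 0.1 j6est 33
```

View pics/st.png

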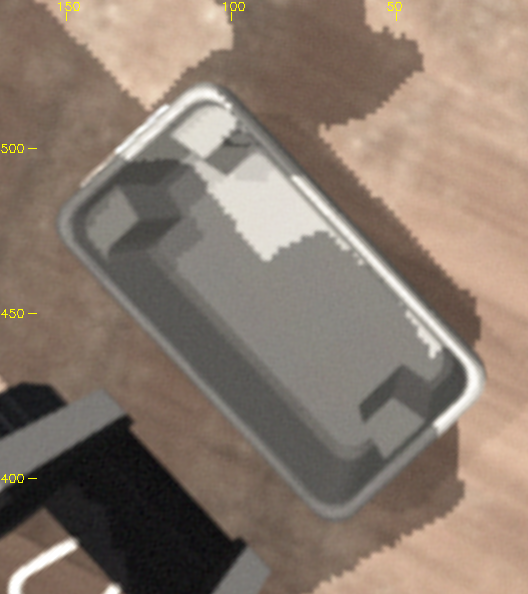

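The shallow rim's extremes at (57,222), (210,82), (486,378) and (335,518) give a centre of about (454,88.5) and yaw -137°, with the front end up-left. I'll put clip_b toward its rear half.

Request:
drive_tool --pt "1 2 -3 45 0" --pt "1 2 -3 95 0" --pt "1 2 -3 140 0" --pt "1 2 -3 163 0" --pt "1 2 -3 163 0" --pt "0.15 2 -3 163 0" --pt "0.15 2 -3 163 0" --pt "0.15 2 -3 163 0" --pt "0.15 2 -3 120 0" --pt "0.15 2 -3 75 0" --pt "0.15 2 -3 50 0"

```text
clock: 14.2
position: [446.3, 71.6, 137.3]
ee_rot: [0.916, -0.4, 0.002, -0.003]
contact_force: [2.0, 0.5, 0.6]
gripper_width: 36.0
grasp_force: 0.0
```

Run:
```python
from h import *
plan(424,-205,140,74);plan(424,-210,140,-106)
```

```text
t=14.2 yawx -47.2 pos [446.3  71.6 137.3] -> shift [187.8 204.2  -3.6] roll 58.8 j6est 10
t=14.2 yawx -47.2 pos [446.3  71.6 137.3] -> shift [191.5 207.6  -3.6] roll 58.8 j6est 10
```

Request:
drive_tool --pt "-0.3 191 207 -4 59" --pt "-0.3 191 207 -4 59" --pt "-0.3 191 207 -4 59" --pt "-0.3 191 207 -4 59" --pt "-0.3 191 207 -4 59" --pt "-0.3 191 207 -4 59" --pt "-0.3 191 207 -4 59" --pt "-0.3 191 207 -4 59" --pt "-0.3 191 207 -4 59" --pt "-0.3 191 207 -4 59"

```text
clock: 15.2
position: [422.6, -209.2, 137.4]
ee_rot: [-0.601, 0.799, -0.0, 0.0]
contact_force: [0.3, 0.5, -0.5]
gripper_width: 55.4
grasp_force: 0.0
```

Run:
```python
from h import *
plan(424,-210,2,-106)
snap("wrist","ca",424,-212,6,100,90,5.5)
```

```text
t=15.2 yawx -106.1 pos [ 422.6 -209.2  137.4] -> shift [  0.4  -1.5 135.4] roll -0.1 j6est 10
map: x=469.0-row/5.5  y=-162.0-col/5.5
```

View pics/ca.png

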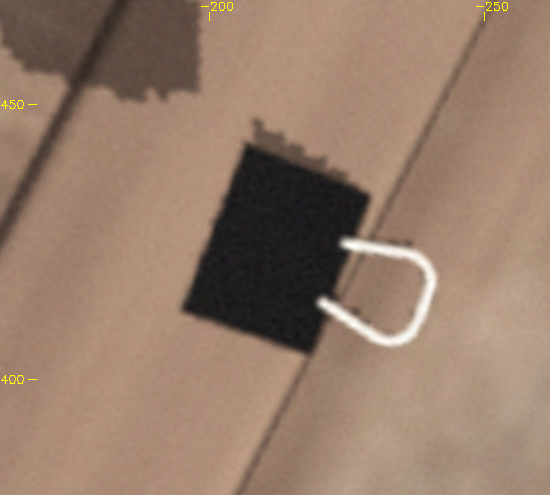

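Clip_a's body corners are (246,143), (370,194), (310,355) and (183,310). The centre is (423.5,-212) and the 32 mm width matches. Its axis is about 68.5°, with the handles toward -y.

Request:
drive_tool --pt "-0.3 2 -1.5 45 5" --pt "-0.3 2 -1.5 90 5" --pt "-0.3 2 -1.5 125 5" --pt "-0.3 2 -1.5 135 5" --pt "-0.3 2 -1.5 135 5" --pt "1 2 -1.5 135 5" --pt "1 2 -1.5 135 5" --pt "1 2 -1.5 135 5" --pt "1 2 -1.5 135 5" --pt "1 2 -1.5 95 5" --pt "1 2 -1.5 45 5" --pt "1 2 -1.5 0 5"

```text
clock: 16.45
position: [423.3, -212.2, 139.7]
ee_rot: [-0.565, 0.825, -0.001, 0.001]
contact_force: [1.0, 0.4, -0.6]
gripper_width: 30.4
grasp_force: 59.6
```

Run:
```python
from h import *
a=np.radians(-137);b=np.radians(-47)
g=np.array([454.3,88.5])-15*np.array([np.cos(a),np.sin(a)])-9*np.array([np.cos(b),np.sin(b)]);print(g)
plan(g[0],g[1],135,-47)
```

```text
[459.13232028 105.31215872]
t=16.4 yawx -111.2 pos [ 423.3 -212.2  139.7] -> shift [-308.9   81.7    4.7] roll -64.2 j6est 30
```

Request:
drive_tool --pt "1 -309 82 0 -64" --pt "1 -309 82 0 -64" --pt "1 -309 82 0 -64" --pt "1 -309 82 0 -64" --pt "1 -309 82 0 -64" --pt "1 -309 82 0 -64" --pt "1 -309 82 0 -64" --pt "1 -309 82 0 -64" --pt "1 -309 82 0 -64" --pt "1 -309 82 0 -64"

```text
clock: 17.45
position: [458.7, 105.4, 137.4]
ee_rot: [0.916, -0.402, 0.0, -0.0]
contact_force: [-0.9, 0.5, -0.2]
gripper_width: 30.3
grasp_force: 59.6
```

Run:
```python
from h import *
plan(459.1,105.3,22,-47)
```

```text
t=17.4 yawx -47.4 pos [458.7 105.4 137.4] -> shift [ 3.000e-01 -1.000e-01  1.154e+02] roll -0.4 j6est 30
```

Lower to TCP z = 23, release, then rise and look at the tote.

Request:
drive_tool --pt "1 0 0 45 0" --pt "1 0 0 90 0" --pt "1 0 0 112 0" --pt "1 0 0 114 0" --pt "1 0 0 114 0" --pt "0.1 0 0 114 0" --pt "0.1 0 0 114 0" --pt "0.1 0 0 114 0" --pt "0.1 0 0 75 0" --pt "0.1 0 0 30 0" --pt "0.1 0 0 -20 0" --pt "0.1 0 0 -45 0"

```text
clock: 18.65
position: [460.6, 106.3, 187.1]
ee_rot: [0.916, -0.4, 0.003, -0.003]
contact_force: [2.0, 0.0, -0.4]
gripper_width: 38.9
grasp_force: 0.0
```

Run:
```python
from h import *
snap("wrist","st2",455,90,34,160,180,3.3)
plan(454,88.5,150,-137)
```

```text
map: x=545.0-row/3.3  y=170.0-col/3.3
t=18.7 yawx -47.2 pos [462.3 107.  189.9] -> shift [ 7.8 19.2 39.7] roll 89.8 j6est -58
```

View pics/st2.png

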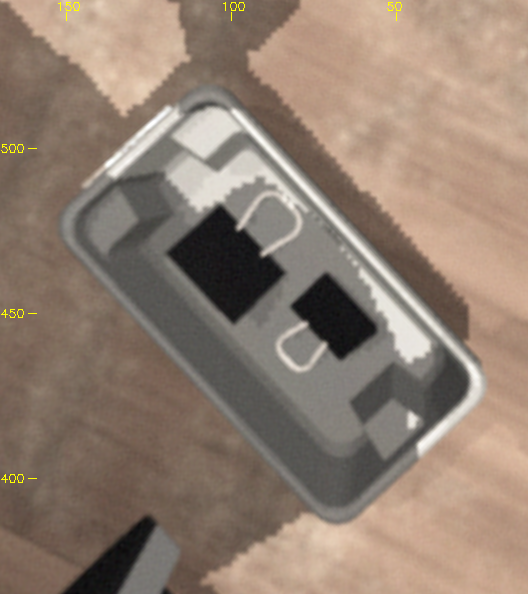

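Both clips lie flat in the shallow tote (bodies near (226,265) and (335,316)). The tote hasn't moved, with its centre at about (453.7,88). Now I'll grip it across its width with tool x at 43°.

Request:
drive_tool --pt "-1 8 20 50 -90" --pt "-1 8 20 50 -90" --pt "-1 8 20 50 -90" --pt "-1 8 20 50 -90" --pt "-1 8 20 50 -90" --pt "-1 8 20 50 -90" --pt "-1 8 20 50 -90" --pt "-1 8 20 50 -90" --pt "-1 8 20 50 -90" --pt "-1 8 20 50 -90" --pt "-1 8 20 50 -90" --pt "-1 8 20 50 -90"

```text
clock: 19.9
position: [449.5, 86.1, 132.2]
ee_rot: [0.931, 0.364, 0.0, -0.0]
contact_force: [0.4, -0.3, 1.4]
gripper_width: 85.2
grasp_force: 0.0
```

Run:
```python
from h import *
plan(453.7,88,5,43)
s=arm.read_state();print(s["gripper_width"],s["joints"].round(2))
```

```text
t=19.9 yawx 42.7 pos [449.5  86.1 132.2] -> shift [  4.3   1.4 127.2] roll -0.3 j6est 122
85.19885511480771 [ 0.55  0.21 -0.53 -0.   -0.83  1.77]
```

Request:
drive_tool --pt "-1 4 1.5 45 0" --pt "-1 4 1.5 85 0" --pt "-1 4 1.5 110 0" --pt "-1 4 1.5 122 0" --pt "-1 4 1.5 127 0" --pt "-1 4 1.5 127 0" --pt "-0.8 4 1.5 127 0" --pt "-0.7 4 1.5 127 0" --pt "-0.6 4 1.5 127 0" --pt "-0.2 4 1.5 127 0" --pt "0.2 4 1.5 127 0" --pt "0.2 4 1.5 127 0"

```text
clock: 21.1
position: [454.0, 88.2, 6.2]
ee_rot: [0.931, 0.364, 0.001, -0.0]
contact_force: [-2.7, 2.1, 8.2]
gripper_width: 66.6
grasp_force: 66.5
```

Request:
drive_tool --pt "0.2 0 0 -10 0" --pt "0.2 0 0 -20 0" --pt "0.2 0 0 -30 0"

```text
clock: 21.4
position: [453.6, 87.7, 35.8]
ee_rot: [0.931, 0.364, 0.0, -0.0]
contact_force: [-0.8, 0.2, -1.3]
gripper_width: 66.7
grasp_force: 68.3
```

Run:
```python
from h import *
from h import arm
s=arm.read_state();print(s["gripper_width"],s["grasp_force"],s["contact_force"],s["wrist_torque"],s["joints"].round(2))
cv2.imwrite("pics/lift.png",arm.get_image("scene")[150:320,150:420].repeat(2,0).repeat(2,1))
plan(515.4,285,150,3.2)
```

```text
66.65904762748258 68.33112359046936 [-0.849842    0.21228236 -1.3374678 ] [ 0.02262234 -0.04558345 -0.01584532] [ 0.54  0.37 -0.63 -0.   -0.57  1.77]
t=21.4 yawx 42.8 pos [454.7  88.2  37.3] -> shift [ 178.6 -103.2 -112.2] roll 39.6 j6est 64
```

View pics/lift.png

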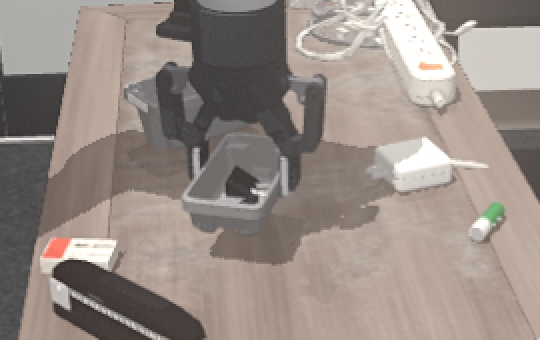

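The shallow tote hangs level in the grip with both clips visible inside. Raise it, then carry it over.

Request:
drive_tool --pt "0.2 0 0 -40 0" --pt "0.2 0 0 -80 0" --pt "0.2 30 -17 -100 6" --pt "0.2 60 -35 -100 14" --pt "0.2 95 -55 -100 22" --pt "0.2 130 -75 -100 30" --pt "0.2 160 -92 -100 37" --pt "0.2 179 -103 -100 40" --pt "0.2 179 -103 -100 40" --pt "0.2 179 -103 -100 40" --pt "0.2 179 -103 -100 40"

```text
clock: 22.55
position: [514.5, 283.8, 134.7]
ee_rot: [1.0, 0.024, -0.001, 0.0]
contact_force: [0.2, 0.4, -1.7]
gripper_width: 66.8
grasp_force: 69.2
```

Run:
```python
from h import *
plan(515.4,285,57,3.2)
st=arm.read_state();print(st["gripper_width"])
o=ortho(arm.get_image("top"),"top",58,430,600,215,355,3.3);p=ortho(arm.get_image("wrist"),"wrist",58,430,600,215,355,3.3,st)
cv2.imwrite("pics/pre.png",cv2.resize(np.hstack([o,p]),None,fx=.86,fy=.86))
```

```text
t=22.6 yawx 2.7 pos [514.5 283.8 134.7] -> shift [ 1.  -1.2 77.7] roll -0.5 j6est 64
66.82021202565335
```

View pics/pre.png

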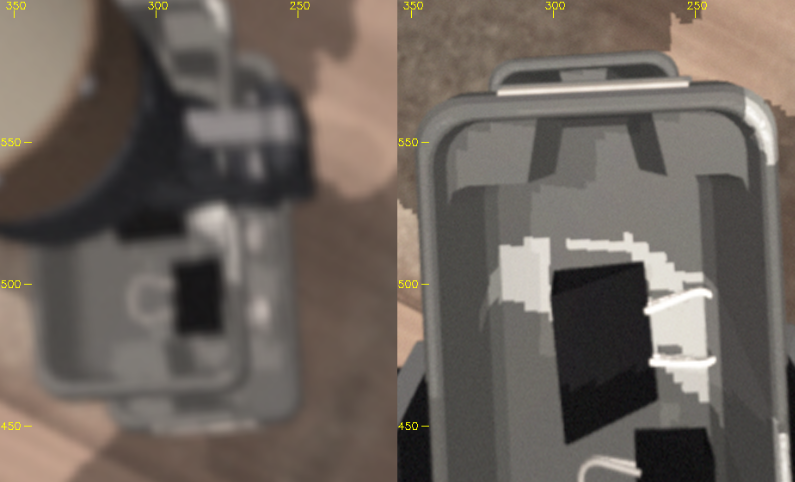

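The shallow tote's stepped front now points +x, over the deep tote's rear rib, so it is turned end for end. The card edge and the deep rim agree with the expected positions to about 1 mm. Now lower it gently.

Request:
drive_tool --pt "0.2 1 -1.2 25 -0.5" --pt "0.2 1 -1.2 45 -0.5" --pt "0.2 1 -1.2 58 -0.5" --pt "0.2 1 -1.2 64 -0.5" --pt "0.2 1 -1.2 67 -0.5" --pt "0.2 1 -1.2 70 -0.5" --pt "0.2 1 -1.2 72 -0.5" --pt "0.2 1 -1.2 72 -0.5"

```text
clock: 23.45
position: [516.2, 286.2, 63.2]
ee_rot: [1.0, 0.028, 0.0, -0.0]
contact_force: [-0.7, -0.1, -2.4]
gripper_width: 66.7
grasp_force: 69.2
```

Request:
drive_tool --pt "0.2 0 0 2 0" --pt "0.2 0 0 3 0" --pt "0.2 0 0 4 0" --pt "0.2 0 0 4 0"

```text
clock: 23.85
position: [516.0, 286.0, 58.8]
ee_rot: [1.0, 0.028, -0.0, 0.0]
contact_force: [0.3, 0.5, -2.4]
gripper_width: 66.6
grasp_force: 69.2
```

Request:
drive_tool --pt "0.2 0 0 1 0" --pt "0.2 0 0 2 0" --pt "0.2 0 0 2 0"

```text
clock: 24.15
position: [516.2, 286.2, 57.3]
ee_rot: [1.0, 0.028, 0.0, -0.0]
contact_force: [-1.5, 0.1, 1.1]
gripper_width: 66.6
grasp_force: 69.5
```

Request:
drive_tool --pt "0.2 0 0 1 0" --pt "0.2 0 0 1 0"

```text
clock: 24.35
position: [516.2, 286.2, 57.3]
ee_rot: [1.0, 0.028, 0.0, -0.0]
contact_force: [-3.3, -0.6, 7.4]
gripper_width: 66.7
grasp_force: 70.2
```

Contact came at TCP z = 57.3, which matches the level seat (51 + 6). Release slowly, then lift.

Request:
drive_tool --pt "-0.4 0 0 0 0" --pt "-0.6 0 0 0 0" --pt "-0.8 0 0 0 0" --pt "-1 0 0 0 0" --pt "-1 0 0 0 0" --pt "-1 0 0 -10 0" --pt "-1 0 0 -25 0" --pt "-1 0 0 -60 0" --pt "-1 0 0 -105 0" --pt "-1 0 0 -140 0"

```text
clock: 25.35
position: [516.7, 286.3, 199.2]
ee_rot: [1.0, 0.028, 0.001, -0.001]
contact_force: [0.8, 1.6, 0.2]
gripper_width: 85.4
grasp_force: 0.0
```

Request:
drive_tool --pt "-1 -50 60 -20 0" --pt "-1 -90 110 -40 0" --pt "-1 -120 160 -40 0" --pt "-1 -120 200 -40 0" --pt "-1 -120 240 -40 0" --pt "-1 -120 240 -40 0"

```text
clock: 25.95
position: [408.5, 37.3, 237.2]
ee_rot: [1.0, 0.028, 0.001, -0.0]
contact_force: [0.5, -0.6, -0.4]
gripper_width: 85.4
grasp_force: 0.0
```

Run:
```python
from h import *
t=ortho(arm.get_image("top"),"top",85,430,600,180,380,2.2)
s=arm.get_image("scene")[130:270,180:420];s=cv2.resize(s,None,fx=2.5,fy=2.5,interpolation=2)
w=max(s.shape[1],t.shape[1]);h=s.shape[0]
t=cv2.resize(t,None,fx=.5,fy=.5) if 0 else t[:,:440]
s=s[:,:]; H=max(h,t.shape[0]);pad=lambda a:np.vstack([a,np.zeros((H-a.shape[0],a.shape[1],3),np.uint8)])
o=np.hstack([pad(s),pad(t)]);o=cv2.resize(o,None,fx=790/o.shape[1],fy=790/o.shape[1]);cv2.imwrite("pics/end.png",o);print(arm.read_state()["position"])
```

```text
[408.83893416  37.07525333 237.04749774]
```

View pics/end.png

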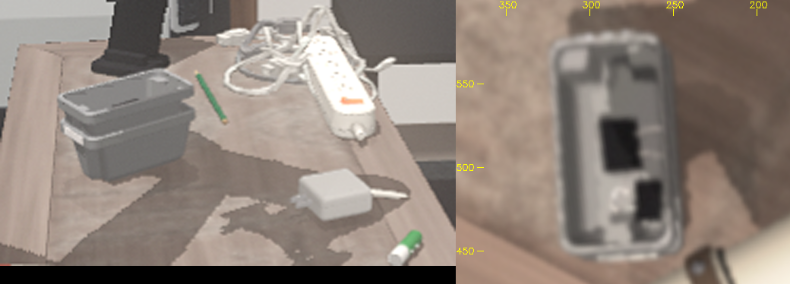

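The shallow tote stands level on the deep one, with the gap between rims visible at left near (125,110). Both clips are inside at (620,143) and (648,200), and the arm is clear.

```bash
python3 -c "
from bench import arm
print(arm.job_done())"
```

```text
the job is handed in; nothing more can be done
None
```

The job is done and handed in at about 26 s: both bolts are in the deep tote, both clips are in the shallow one, which is stacked level and turned end for end on top, and I kept the arm clear of the battery and eraser.

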